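# Pop the key tag out and trap it

### The arm

A 6-joint arm with a two-finger parallel gripper is mounted at the origin on the work surface. World frame = base frame: x ahead of the robot, y to its left, z up, the work surface at z = 0. Lengths are in m, angles in degrees, forces in N, time in s.
With the tool pointing down it reaches from about 0.35 to 0.8 m from the base axis. Payload 7.3 kg.
Tool frame: the origin (TCP) lies on the centre line of the jaws, within the pads' length; the fingertips stand 17 mm ahead of it and the grasp point (between the pads) lies 2 mm behind it; y points along the fingers, x is the direction in which the jaws open and shut, and the axes are right-handed (so a half turn about y gives the same grasp; the last joint's range is limited). The gripper opens to 85 mm and grips with 20 to 120 N. Pads are 22 mm wide; open, the fingers measure 114 mm over their backs; the gripper's body (76 mm by 85 mm) begins 54 mm behind the grasp point. The pads swing forward as they close: fully open they stand 13 mm farther back than shut.
Start: joints at [-73.224, 19.595, 87.324, -0, 73.075, -8.365], TCP at [0.223, -0.475, 0.248] pointing down, gripper open.
Joint ranges: [-145.02, 145.02], [-44.19, 115.74], [2.07, 154.8], [-57.11, 237.11], [16.16, 152.29], [-177.93, 177.93]. Speed limits (degrees/s): [147.25, 147.25, 180, 180, 180, 180].

### API

Orientations are given as [roll, pitch, yaw] about the fixed x, y, z axes, in that order (R = Rz(yaw) Ry(pitch) Rx(roll)).
In Python, from workcell import get_obs, read_camera, camera_params, hand_in gives the robot as it stands. The module is installed in compiled form; this text tells all that it offers.
- The arm moves only by the tool apply_moves, never from a script. Its argument "targets" is a list of rows, each an object with "angular": the turn, a rotation vector about the tool's x, y, z in rad, a list of three; "offset": the shift along the tool's x, y, z in cm, a list of three; "claw": the closure in counts, from 0 (fully open) to 255 (shut). A call has 1 to 20 rows; each row shifts and turns the pose as measured when the row begins, along the tool's axes as they then stand; what a row does not reach is not made up. A row lasts 1/10 s, in which the tool goes at most 50 mm and 8.59 degrees, less where a joint would pass 70% of its speed; a pose out of reach is approached as far as the arm can. A call with a gripper value outside its range is refused whole. The fingers move at their own pace and stop on an object; "newtons" is the grip in N (left out, the last holds). Time passes only in rows, so rows that do not move let the fingers close. It gives the time, the measured TCP pose, the force and the opening at its end, in the units of the state.
- get_obs(): the state, without advancing time (a new reading comes with each control period).
- read_camera(name): name is "scene" or "side" or "wrist"; returns (picture, depth): 400x640x3 uint8, red, green, blue; 400x640 float32, m along the optical axis (not along the pixel's ray), 0 where there is no reading.
- camera_params(name): a dict with "fx", "fy", "cx", "cy" (pixels), "rvec" (rotation vector, rad) and "tvec" (3), from world to camera coordinates, as OpenCV has them; the wrist camera has in their place "mount" (4x4, takes a point from camera to tool coordinates, whose origin is the TCP and whose axes are the tool frame's). Camera axes: x right, y down, z forward; pixel columns grow to the right and rows downward; lengths in m; the calibration is good to about 2 mm. The wrist camera is an equidistant fisheye: a pixel r from the principal point sees the ray r / f radians off the axis. A picture is of the moment at which its call begins: read the wrist's pose just before it. camera_params takes no time and is no camera call.
- hand_in(): hands the job in, once; it reports no verdict.
The state is a dict: "clock": time; "joints": joint angles; "dq": joint speeds; "joint_efforts": joint torques, N m; "tool_pos": TCP position; "eef_rot": TCP orientation; "wrist_force": force on the tool from outside, world axes, zero at the start; "moment": the same for the moment, N m; "grip_width": opening from 0.0 (shut) to 1.0 (fully open).
Only numpy, scipy, OpenCV 4.12 (cv2) and the standard library are available. Lean on these libraries where they do the work, as an engineer would, in place of code of your own. Each camera call takes 0.05 s, during which the arm holds its last target. There are 200 camera calls.

### The job

Press the orange ejector of the white key tag dock right down with one fingertip so that its spring shoots the yellow key tag out along the chute, and stop the tag with the other finger before its front reaches the chute's open end. Finish while still holding: the ejector kept down and the tag trapped, flat in the chute, against the other finger. Do not lift the tag, and leave everything else on the bench where it is.

Things in the scene. Friction and masses are not known exactly. Their poses are not given: they have to be found in the camera images.
- dock: White key tag dock fixed to the bench, deck 35 mm high. Origin on the bench on the chute's centre line, under point trap. z up; the tag shoots along -x. Body spans x -40 to +112 mm, y -27 to +63 mm. Chute floor 42 mm wide about y = 0; lips 4 mm high beside it from x = -38 to +40 (outer faces y = +-24), side walls 20 mm high from x = +40 to +112, roofed behind x = +84 (top 60 mm above the bench).
- trap (a point): Point on the aluminium chute floor at dock x = 0, y = 0, 35 mm above the bench, level with the ejector: a good place for the second finger (lowered beside the ejector it stands in the chute ahead of the tag, which then stops about 25 mm out). It must be there before the ejector goes down: the tag crosses the chute in under half a second.
- chute_end (a point): Middle of the open end of the chute floor, at dock x = -40 mm, 35 mm above the bench. A spring pusher drives the tag here and off the end, at 0.2 to 0.3 m/s with 1.5 to 2.5 N, unless a finger stops it. The tag's front must not get here.
- ejector_top (a point): Centre of the top of the orange ejector, a flat cap 34 mm (dock x) by 26 mm (dock y) beside the chute at dock x = 0, y = +46 mm; 49 mm above the bench when up, 41 mm fully down (6 mm above the chute floor, 2 mm above the lips: two fingertips level with each other can press it and stand in the chute side by side). Moves with the cap.
- ejector (a joint): Travel of the ejector in m: 0 up, 0.008 fully down. Its spring takes 2 N to start and 4 N fully down, plus a newton or two of latch friction. Two steel teeth that hold the tag back sink with it and let the tag go at about 5 to 6 mm. It springs up when released.
- tag: Yellow plastic key tag, about 40 g, 44 mm long (dock x), 28 mm wide, 18 mm high, with a shoulder 40 mm wide, 10 mm long and 12 mm high at its rear. Origin at the centre of its underside; latched at dock x = +55, y = 0, z = +35 mm (front face at x = +33 mm, top 53 mm above the bench). It counts as popped once 12 mm or more forward, its shoulder past the teeth.
- train: Small wooden model train car, 92 x 40 x 50 mm high, loose beside the dock; origin at the centre of its underside. Leave it alone.
- weight: Round green glass weight, 72 mm across, 36 mm high, loose beside the dock; origin at the centre of its underside. Leave it alone.
- horn: Red silicone shoe horn lying flat, 170 x 44 x 12 mm, loose, to the robot's right; origin at its middle, on the bench. Leave it alone.
- dish: Blue ceramic dish, 100 mm across, 35 mm high, to the robot's left; origin at the centre of its underside. Leave it alone.
- polish: Brass-coloured shoe polish tin with a white lid, 70 mm across, 30 mm high, to the robot's left; origin at the centre of its underside. Leave it alone.
There are look-alikes about, which are no part of the job. Several things have the shape of the tag; the one meant has the colours described above.

How it is judged (in metres and radians):
On the way, in this order (a step that is already met when the one before it is completed fails the run):
1. a finger presses the ejector down (past 4 mm) (value of joint ejector above 0.004 m and contact force between ejector and the fingers above 0.5 N).
2. the tag has come out 12 mm or more and is trapped by a finger while the ejector is held down (value of joint ejector above 0.005 m and contact force between ejector and the fingers above 0.5 N and contact force between tag and the fingers above 0.3 N and x of tag in the frame of dock between -0.018 and 0.044 m and y of tag in the frame of dock between -0.012 and 0.012 m and z of tag in the frame of dock between 0.03 and 0.041 m and angle between tag's own z axis and vertical below 0.2 rad and linear speed of tag below 0.03 m/s), for 0.3 s.
At the end, for the whole second after the job is handed in: Fingers hold the ejector over 5 mm down (0.5 N) and the tag presses a finger (0.3 N), at rest, 12 mm or more out, front short of the open end, flat in the chute (0.2 rad, 6 mm high or low, 12 mm sideways); the other loose things within 20 mm (all of step 2 and distance of each of train, weight, horn, dish, polish from where it was at the start of the episode below 0.02 m); the arm keeps its last pose, push and grip.
It fails at once if the tag's front reaches the open end of the chute (x of tag in the frame of dock below -0.02 m).
It fails at once if the tag is lifted or tipped up (z of tag in the frame of dock above 0.045 m or angle between tag's own z axis and vertical above 0.5 rad).
It fails at once if the train car, weight, shoe horn, dish or polish tin is moved more than 20 mm (distance of any of train, weight, horn, dish, polish from where it was at the start of the episode above 0.02 m).
It also fails if it takes over 32 s, if anything falls off the work surface, if the arm or the gripper's body presses on something with over 40 N, if the wrist force passes 120 N, or if a joint passes its speed limit or range.

## Working session

There is one attempt and no reset: what is moved stays moved. The work goes in short steps, Python scripts to look and compute and a tool call to move; the robot and the scene stay as the last step left them, time stands still between calls to the robot, and variables do not carry over. Pictures are saved under pics/ and viewed, about 8 in all and at most 12, crops included, and the job is handed in when it is done.

Besides the shell and the picture viewer there is one more tool, called after ">>>" as name([rows], argument=value, ...), one row to a line, values as JSON. apply_moves: Moves the arm, as the interface text tells. Its arguments: {"type":"object","properties":{"targets":{"type":"array","items":{"type":"object","properties":{"angular":{"type":"array","items":{"type":"number"}},"offset":{"type":"array","items":{"type":"number"}},"claw":{"type":"number"}}}},"newtons":{"type":"number"}},"required":["targets"]}

```bash
mkdir -p pics; cat > h.py <<'E'
import numpy as np, cv2
from workcell import *
from scipy.spatial.transform import Rotation as R
def ext(n):
    p=camera_params(n); return p,R.from_rotvec(np.ravel(p["rvec"])).as_matrix(),np.ravel(p["tvec"])
def cloud(n,d):
    p,Rm,t=ext(n); v,u=np.mgrid[0:400,0:640]
    c=np.stack([(u-p["cx"])/p["fx"]*d,(v-p["cy"])/p["fy"]*d,d],-1)
    return (c-t)@Rm
E
python3 - <<'E'
from h import *
print(get_obs())
ims=[]
for n in("scene","side"):
    im,d=read_camera(n); np.savez(n,im=im,d=d); ims.append(im)
    p,Rm,t=ext(n); print(n,p["fx"],-Rm.T@t, Rm[2])
cv2.imwrite("pics/a.png",cv2.cvtColor(ims[0],4)); cv2.imwrite("pics/b.png",cv2.cvtColor(ims[1],4))
E
```

```text
{'clock': 0.0, 'joints': array([-7.32244049e+01,  1.96388186e+01,  8.73760302e+01, -1.58026880e-03,
        7.30751879e+01, -8.36576142e+00]), 'dq': array([ 0.06211608,  0.08052454, -0.02784812,  0.01432768, -0.0126986 ,
        0.06635441]), 'joint_efforts': array([ 4.77601934e-04, -4.33669853e+01, -2.46013927e+01, -2.23932393e-04,
        7.81737588e-03, -1.12185734e-05]), 'tool_pos': array([ 0.22294864, -0.47490274,  0.24761167]), 'eef_rot': array([-8.99883954e+01,  8.92985555e-02, -6.48581732e+01]), 'wrist_force': array([ 0.11445926, -0.05610969,  0.16531488]), 'moment': array([-0.05067683, -0.04504455, -0.01062254]), 'grip_width': 1.0013104246081546}
scene 429.6963657068794 [ 1.20103324 -0.68476679  1.01337876] [-0.45507599  0.53105231 -0.71476519]
side 443.9746337474586 [0.03840677 0.68871035 0.9509434 ] [ 0.44280058 -0.54667061 -0.71068903]
```

View pics/a.png

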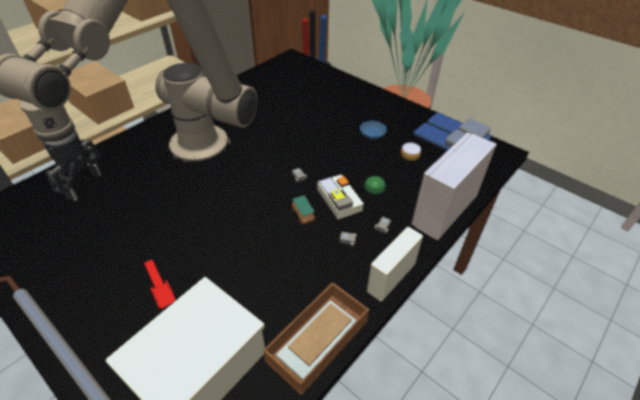

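View pics/b.png

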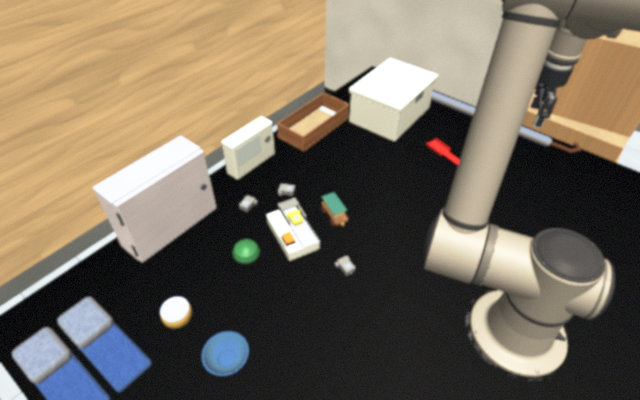

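The scene view shows the dock at about (340,195), with the tag at (339,197) and the ejector at (343,181). In the side view the dock is at (292,230), the tag at (296,217) and the ejector at (288,238).

```bash
python3 - <<'E'
from h import *
for n,c in(("scene",(340,195)),("side",(292,230))):
    z=np.load(n+".npz"); im,d=z["im"],z["d"]; P=cloud(n,d)
    hsv=cv2.cvtColor(im,cv2.COLOR_RGB2HSV); H,S,V=[hsv[...,i].astype(int) for i in range(3)]
    v,u=np.mgrid[0:400,0:640]; box=(abs(u-c[0])<45)&(abs(v-c[1])<45)
    for nm,m in(("yellow",(H>=24)&(H<34)&(S>120)&(V>120)),("orange",(H>=6)&(H<21)&(S>170)&(V>150)),("white",(S<60)&(V>130))):
        m=m&box&(d>0)
        if nm=="white": m&=(P[...,2]>.025)&(P[...,2]<.045)
        if not m.any(): print(n,nm,"none");continue
        q=P[m]; print(n,nm,m.sum(),np.median(u[m]),np.median(v[m]),q.mean(0).round(4),np.percentile(q,[5,95],0).round(3).tolist())
        if nm=="white":
            r=cv2.minAreaRect((q[:,:2]*1000).astype(np.float32)); print(r)
        # ray onto plane
        p,Rm,t=ext(n); o=-Rm.T@t; h={"yellow":.053,"orange":.049,"white":.035}[nm]
        r=Rm.T@np.array([(u[m].mean()-p["cx"])/p["fx"],(v[m].mean()-p["cy"])/p["fy"],1]); print("  ray",(o+r*(h-o[2])/r[2]).round(4))
    x,y=c; crop=cv2.cvtColor(im[y-50:y+50,x-60:x+60],4); cv2.imwrite(f"pics/c_{n}.png",crop)
a=np.hstack([cv2.resize(cv2.imread(f"pics/c_{n}.png"),(400,333),interpolation=2) for n in("scene","side")]); cv2.imwrite("pics/c.png",a)
E
```

```text
scene yellow 68 338.0 195.0 [0.6114 0.0938 0.0513] [[0.592, 0.08, 0.044], [0.625, 0.113, 0.056]]
  ray [0.6125 0.0924 0.053 ]
scene orange 51 343.0 181.0 [0.5774 0.1607 0.0474] [[0.565, 0.147, 0.044], [0.589, 0.173, 0.053]]
  ray [0.5785 0.1592 0.049 ]
scene white 495 336.0 189.0 [0.5897 0.1249 0.0344] [[0.525, 0.075, 0.029], [0.671, 0.162, 0.039]]
((596.3880615234375, 121.89683532714844), (92.31015014648438, 160.34909057617188), 66.7265853881836)
  ray [0.591  0.1241 0.035 ]
side yellow 84 295.0 217.0 [0.6003 0.0998 0.0515] [[0.581, 0.079, 0.044], [0.619, 0.114, 0.056]]
  ray [0.5993 0.1009 0.053 ]
side orange 30 287.0 241.0 [0.5634 0.1698 0.0474] [[0.554, 0.164, 0.041], [0.578, 0.176, 0.051]]
  ray [0.5624 0.1708 0.049 ]
side white 1090 294.0 231.0 [0.5796 0.13   0.0364] [[0.518, 0.088, 0.029], [0.66, 0.177, 0.041]]
((575.69970703125, 84.92276763916016), (167.8575897216797, 155.15499877929688), 66.09014892578125)
  ray [0.5795 0.1295 0.035 ]
```

View pics/c.png

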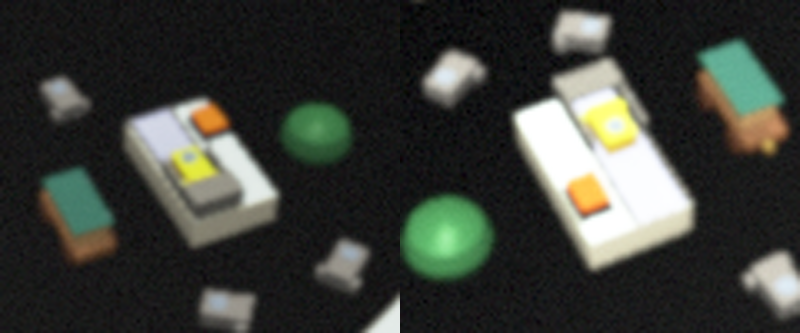

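```bash
cat >> h.py <<'E'
def plan(goal,yaw,n):
    o=get_obs(); p=o["tool_pos"]; y0=o["eef_rot"][2]; dy=(yaw-y0+180)%360-180; D=(np.array(goal)-p)/n*100
    print(p,y0,"turn/row about tool y",-np.radians(dy)/n)
    for i in range(n):
        a=np.radians(y0+dy*i/n); c,s=np.cos(a),np.sin(a)
        print([round(D[0]*c+D[1]*s,2),round(-D[2],2),round(-D[0]*s+D[1]*c,2)])
E
python3 -c "
from h import *
plan([.562,.142,.2],66.5,20)"
```

```text
[ 0.22295663 -0.47491318  0.24769001] -64.85939875150838 turn/row about tool y -0.11463270058269748
[np.float64(-2.07), np.float64(0.24), np.float64(2.85)]
[np.float64(-1.73), np.float64(0.24), np.float64(3.06)]
[np.float64(-1.37), np.float64(0.24), np.float64(3.24)]
[np.float64(-0.99), np.float64(0.24), np.float64(3.38)]
[np.float64(-0.6), np.float64(0.24), np.float64(3.47)]
[np.float64(-0.2), np.float64(0.24), np.float64(3.51)]
[np.float64(0.21), np.float64(0.24), np.float64(3.51)]
[np.float64(0.61), np.float64(0.24), np.float64(3.47)]
[np.float64(1.0), np.float64(0.24), np.float64(3.38)]
[np.float64(1.38), np.float64(0.24), np.float64(3.24)]
[np.float64(1.74), np.float64(0.24), np.float64(3.06)]
[np.float64(2.08), np.float64(0.24), np.float64(2.84)]
[np.float64(2.39), np.float64(0.24), np.float64(2.58)]
[np.float64(2.67), np.float64(0.24), np.float64(2.29)]
[np.float64(2.91), np.float64(0.24), np.float64(1.97)]
[np.float64(3.12), np.float64(0.24), np.float64(1.63)]
[np.float64(3.29), np.float64(0.24), np.float64(1.26)]
[np.float64(3.41), np.float64(0.24), np.float64(0.88)]
[np.float64(3.49), np.float64(0.24), np.float64(0.48)]
[np.float64(3.52), np.float64(0.24), np.float64(0.08)]
```

>>> apply_moves([
  {"offset":[-2.1,0.24,2.85],"angular":[0,-0.115,0],"claw":150},
  {"offset":[-1.7,0.24,3.1],"angular":[0,-0.115,0],"claw":150},
  {"offset":[-1.4,0.24,3.2],"angular":[0,-0.115,0],"claw":150},
  {"offset":[-1.0,0.24,3.4],"angular":[0,-0.115,0],"claw":150},
  {"offset":[-0.6,0.24,3.5],"angular":[0,-0.115,0],"claw":150},
  {"offset":[-0.2,0.24,3.5],"angular":[0,-0.115,0],"claw":150},
  {"offset":[0.2,0.24,3.5],"angular":[0,-0.115,0],"claw":150},
  {"offset":[0.6,0.24,3.5],"angular":[0,-0.115,0],"claw":150},
  {"offset":[1.0,0.24,3.4],"angular":[0,-0.115,0],"claw":150},
  {"offset":[1.4,0.24,3.2],"angular":[0,-0.115,0],"claw":150},
  {"offset":[1.7,0.24,3.1],"angular":[0,-0.115,0],"claw":150},
  {"offset":[2.1,0.24,2.8],"angular":[0,-0.115,0],"claw":150},
  {"offset":[2.4,0.24,2.6],"angular":[0,-0.115,0],"claw":150},
  {"offset":[2.7,0.24,2.3],"angular":[0,-0.115,0],"claw":150},
  {"offset":[2.9,0.24,2.0],"angular":[0,-0.115,0],"claw":150},
  {"offset":[3.1,0.24,1.6],"angular":[0,-0.115,0],"claw":150},
  {"offset":[3.3,0.24,1.3],"angular":[0,-0.115,0],"claw":150},
  {"offset":[3.4,0.24,0.9],"angular":[0,-0.115,0],"claw":150},
], newtons=40)

```text
clock: 1.9
tool_pos: [0.5117, 0.1137, 0.1991]
eef_rot: [-89.5, -0.0, 58.1]
wrist_force: [0.2, -0.5, -0.3]
grip_width: 0.413
```

```bash
python3 -c "
from h import *
plan([.562,.142,.2],66.5,5);o=get_obs();print(o['clock'],o['grip_width'],o['wrist_force'],o['eef_rot'])"
```

```text
[0.51166631 0.11365731 0.19907528] 58.144257274890464 turn/row about tool y -0.029167044400544972
[np.float64(1.01), np.float64(-0.02), np.float64(-0.56)]
[np.float64(1.0), np.float64(-0.02), np.float64(-0.59)]
[np.float64(0.98), np.float64(-0.02), np.float64(-0.61)]
[np.float64(0.96), np.float64(-0.02), np.float64(-0.64)]
[np.float64(0.94), np.float64(-0.02), np.float64(-0.67)]
1.9 0.41323794593301133 [ 0.23813732 -0.53673045 -0.29406553] [-8.94760912e+01 -2.19651759e-02  5.81442573e+01]
```

>>> apply_moves([
  {"offset":[1.0,0,-0.56],"angular":[-0.009,-0.03,0],"claw":150},
  {"offset":[1.0,0,-0.6],"angular":[0,-0.03,0],"claw":150},
  {"offset":[1.0,0,-0.6],"angular":[0,-0.03,0],"claw":150},
  {"offset":[0.96,0,-0.64],"angular":[0,-0.03,0],"claw":150},
  {"offset":[0.94,0,-0.67],"angular":[0,-0.03,0],"claw":150},
  {"offset":[0,0,0],"claw":150},
])

```text
validation failed for argument at $.ta...
```

```bash
python3 - <<'E'
from h import *
o=get_obs(); p=camera_params("wrist"); im,d=read_camera("wrist"); np.savez("w1",im=im,d=d,pos=o["tool_pos"],rot=o["eef_rot"])
print(o["tool_pos"],o["eef_rot"],o["grip_width"]); print(p)
cv2.imwrite("pics/w1.png",cv2.cvtColor(im,4))
E
```

```text
[0.51166631 0.11365731 0.19907528] [-8.94760912e+01 -2.19651759e-02  5.81442573e+01] 0.41323794593301133
{'fx': 309.70691628693146, 'fy': 309.70691628693146, 'cx': 324.0345170881006, 'cy': 198.73302187709726, 'mount': array([[ 9.99998982e-01, -3.94248489e-04, -1.37097819e-03,
         3.80373268e-04],
       [ 1.17150432e-03, -3.21427151e-01,  9.46933585e-01,
        -1.26161910e-01],
       [-8.13996750e-04, -9.46934228e-01, -3.21426362e-01,
         8.38459696e-02],
       [ 0.00000000e+00,  0.00000000e+00,  0.00000000e+00,
         1.00000000e+00]])}
```

View pics/w1.png

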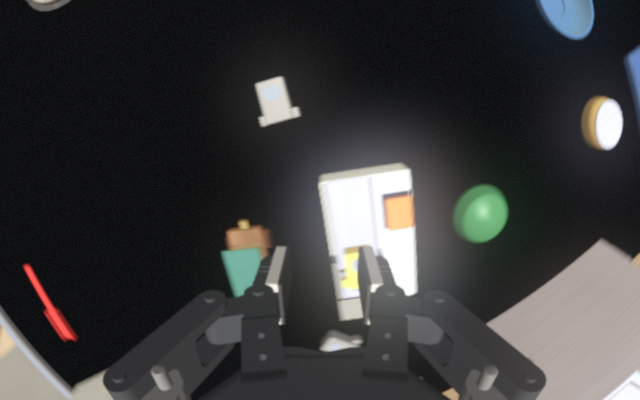

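The move was refused because its last row had no turn. The wrist picture shows the dock from the chute-end side. The ejector is at (399,211), and the chute's open-end edge runs from (320,182) to (410,170).

```bash
cat >> h.py <<'E'
def wray(u,v,h,pos,rot):
    p=camera_params("wrist"); M=p["mount"]; x,y=(u-p["cx"])/p["fx"],(v-p["cy"])/p["fy"]; th=np.hypot(x,y)
    r=np.array([x/th*np.sin(th),y/th*np.sin(th),np.cos(th)])
    W=R.from_euler("xyz",rot,degrees=True).as_matrix(); o=W@M[:3,3]+pos; r=W@M[:3,:3]@r
    return o+r*(h-o[2])/r[2]
E
python3 - <<'E'
from h import *
z=np.load("w1.npz"); im=z["im"]; hsv=cv2.cvtColor(im,cv2.COLOR_RGB2HSV).astype(int); H,S,V=[hsv[...,i] for i in range(3)]
v,u=np.mgrid[0:400,0:640]; m=(H>=4)&(H<21)&(S>150)&(V>130)&(abs(u-399)<25)&(abs(v-211)<30)
print(m.sum(),u[m].min(),u[m].max(),v[m].min(),v[m].max())
f=lambda a,b,h:wray(a,b,h,z["pos"],z["rot"]).round(4)
for a,b in cv2.boxPoints(cv2.minAreaRect(np.argwhere(m)[:,::-1].astype(np.float32))): print((a,b),f(a,b,.049))
print("orange",f(u[m].mean(),v[m].mean(),.049))
y,x=np.mgrid[140:330,300:440]; c=cv2.resize(im[150:320,300:440],None,fx=4.5,fy=3.5*4.5/3.5,interpolation=cv2.INTER_CUBIC)[:600]
# seam pixels: top of white body
cv2.imwrite("pics/w1c.png",cv2.cvtColor(c[:590],4))
E
```

```text
Traceback (most recent call last):
ValueError: zero-size array to reduction operation minimum which has no identity
```

```bash
python3 - <<'E'
from h import *
z=np.load("w1.npz"); im=z["im"]; hsv=cv2.cvtColor(im,cv2.COLOR_RGB2HSV).astype(int); H,S,V=[hsv[...,i] for i in range(3)]
print(hsv[211,399],hsv[205,395]); 
v,u=np.mgrid[0:400,0:640]; m=(H>=4)&(H<23)&(S>110)&(V>130)&(abs(u-399)<25)&(abs(v-211)<30)
f=lambda a,b,h:wray(a,b,h,z["pos"],z["rot"]).round(4)
if m.any():
  for a,b in cv2.boxPoints(cv2.minAreaRect(np.argwhere(m)[:,::-1].astype(np.float32))): print((a,b),f(a,b,.049))
  print("orange",m.sum(),f(u[m].mean(),v[m].mean(),.049))
c=cv2.resize(im[160:290,300:440],None,fx=4.5,fy=4.5,interpolation=cv2.INTER_CUBIC)
cv2.imwrite("pics/w1c.png",cv2.cvtColor(c,4))
E
```

```text
[ 18 105 255] [ 18 104 255]
(np.float32(388.00003), np.float32(200.00002)) [0.5523 0.1605 0.049 ]
(np.float32(398.44766), np.float32(188.45262)) [0.5475 0.1746 0.049 ]
(np.float32(419.44766), np.float32(207.45262)) [0.5761 0.184  0.049 ]
(np.float32(409.00003), np.float32(219.00002)) [0.5812 0.1694 0.049 ]
orange 74 [0.5642 0.1736 0.049 ]
```

View pics/w1c.png

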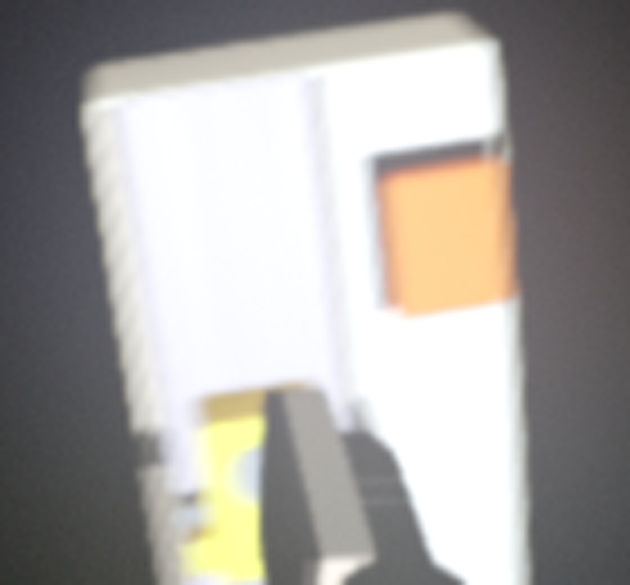

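The crop shows the cap corners at about (382,178), (505,155), (517,300) and (402,315). The deck's front corners are at (85,103) and (500,40).

```bash
python3 - <<'E'
from h import *
z=np.load("w1.npz")
f=lambda a,b,h:wray(300+a/4.5,160+b/4.5,h,z["pos"],z["rot"]).round(4)[:2]
C=[f(a,b,.049) for a,b in((382,178),(505,155),(517,300),(402,315))]; print(C,"ej",np.mean(C,0))
A,B=f(85,103,.035),f(500,40,.035); d=B-A; print(A,B,np.linalg.norm(d),"dock y angle",np.degrees(np.arctan2(d[1],d[0])))
L=f(120,103,.035);Rr=f(312,75,.037);print("chute edges",L,Rr,(L+Rr)/2)
for yaw in(66.5,):
    a=np.radians(yaw); ey=np.array([np.cos(a),np.sin(a)]); ex=np.array([ey[1],-ey[0]])
    print("trap from ej",np.mean(C,0)-.046*ey,"from front",(A+B)/2-.018*ey+.04*ex,"tag front-left",f(205,420,.053),f(300,385,.053))
plan([.562,.142,.2],66.5,5)
E
```

```text
[array([0.5503, 0.1581]), array([0.5601, 0.1836]), array([0.5921, 0.171 ]), array([0.5809, 0.147 ])] ej [0.57085  0.164925]
[0.5064 0.1111] [0.5419 0.1961] 0.092115416733574 dock y angle 67.33228890064868
chute edges [0.5104 0.1175] [0.5263 0.1562] [0.51835 0.13685]
trap from ej [0.55250754 0.12274024] from front [0.55365492 0.12114296] tag front-left [0.5779 0.0978] [0.5816 0.12  ]
[0.51320112 0.11782891 0.19868545] 58.60459946857665 turn/row about tool y -0.02756014700740949
[np.float64(0.92), np.float64(-0.03), np.float64(-0.58)]
[np.float64(0.9), np.float64(-0.03), np.float64(-0.61)]
[np.float64(0.89), np.float64(-0.03), np.float64(-0.63)]
[np.float64(0.87), np.float64(-0.03), np.float64(-0.66)]
[np.float64(0.85), np.float64(-0.03), np.float64(-0.68)]
```

>>> apply_moves([
  {"offset":[0.92,0.3,-0.58],"angular":[-0.009,-0.03,0],"claw":150},
  {"offset":[0.9,1.0,-0.6],"angular":[0,-0.03,0],"claw":150},
  {"offset":[0.9,1.5,-0.63],"angular":[0,-0.03,0],"claw":150},
  {"offset":[0.9,1.5,-0.65],"angular":[0,-0.03,0],"claw":150},
  {"offset":[0.85,1.5,-0.65],"angular":[0,-0.03,0],"claw":150},
  {"offset":[0,1.5,0],"angular":[0,0,0],"claw":150},
  {"offset":[0,1.5,0],"angular":[0,0,0],"claw":150},
  {"offset":[0,0.3,0],"angular":[0,0,0],"claw":150},
  {"offset":[0,0,0],"angular":[0,0,0],"claw":150},
])

```text
clock: 2.85
tool_pos: [0.5655, 0.1406, 0.0976]
eef_rot: [-89.8, 0.0, 67.6]
wrist_force: [-0.8, -0.4, 0.0]
grip_width: 0.412
```

```bash
python3 - <<'E'
from h import *
plan([.562,.1432,.088],67,2)
o=get_obs(); print(o["eef_rot"],o["wrist_force"])
im,d=read_camera("wrist"); np.savez("w2",im=im,d=d,pos=o["tool_pos"],rot=o["eef_rot"])
cv2.imwrite("pics/w2.png",cv2.cvtColor(im[140:,170:480],4))
E
python3 -c "
import cv2;i=cv2.imread('pics/w2.png');cv2.imwrite('pics/w2.png',cv2.resize(i,None,fx=2.2,fy=2.2,interpolation=2))"
```

```text
[0.56548996 0.14060459 0.09757424] 67.60861823116204 turn/row about tool y 0.005311196010720781
[np.float64(0.05), np.float64(0.48), np.float64(0.21)]
[np.float64(0.05), np.float64(0.48), np.float64(0.21)]
[-8.98043836e+01  2.93161886e-02  6.76086182e+01] [-0.81843451 -0.40939937  0.00391129]
```

View pics/w2.png

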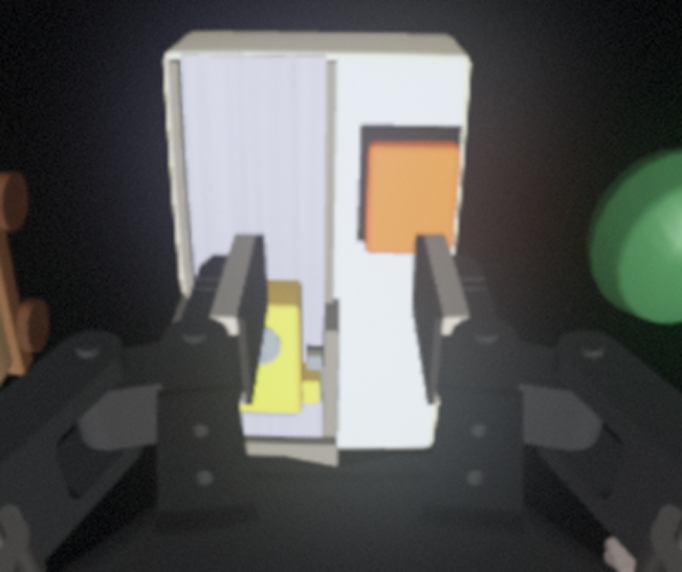

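The dock sits square to the jaws. The cap corners are at about (367,142), (459,142), (457,252) and (365,252), and the deck's front edge runs from (165,57) to (470,57). The fingertips are at about (240,240) and (438,240).

```bash
python3 - <<'E'
from h import *
z=np.load("w2.npz")
f=lambda a,b,h:wray(170+a/2.2,140+b/2.2,h,z["pos"],z["rot"])[:2]
C=np.array([f(a,b,.049) for a,b in((367,142),(459,142),(457,252),(365,252))]); ej=C.mean(0)
A,B=f(165,57,.035),f(470,57,.035); d=B-A; print("ej",ej,"len",np.linalg.norm(d),np.degrees(np.arctan2(d[1],d[0])), np.linalg.norm(C[1]-C[0]),np.linalg.norm(C[2]-C[1]))
a=np.radians(67.3); ey=np.array([np.cos(a),np.sin(a)]); ex=np.array([ey[1],-ey[0]])
t2=(A+B)/2-.018*ey+.04*ex; print("trap from ej",ej-.046*ey,"front",t2)
L,Rr=f(187,200,.037),f(328,200,.037); print("chute y of mid rel trap",((L+Rr)/2-t2)@ey, np.linalg.norm(L-Rr))
t=(ej-.046*ey+t2)/2; print("goal",t+.023*ey)
# fingertip heights/lateral from rays at current z - various tip drops
for h in(.074,.08,.086): print(h,[((np.array(f(u,v,h))-z["pos"][:2])@ey*1e3).round(1) for u,v in((265,237),(234,237),(416,237),(447,237))],((f(250,237,h)-z["pos"][:2])@ex*1e3).round(1))
plan(list(t+.023*ey)+[.075],67.3,2)
E
```

```text
ej [0.57001535 0.16150074] len 0.0880252829913311 67.44852674042755 0.025420630393217767 0.03451488522020818
trap from ej [0.55226367 0.11906399] front [0.55436571 0.11885024]
chute y of mid rel trap -0.0003241176978208188 0.043279662882488364
goal [0.56219053 0.14017549]
0.074 [np.float64(-18.1), np.float64(-25.9), np.float64(19.4), np.float64(27.2)] -4.6
0.08 [np.float64(-17.4), np.float64(-24.9), np.float64(18.6), np.float64(26.2)] -7.7
0.086 [np.float64(-16.7), np.float64(-23.8), np.float64(17.9), np.float64(25.1)] -10.9
[0.56549643 0.14061669 0.09781078] 67.60970351097825 turn/row about tool y 0.0027026729857783306
[np.float64(-0.08), np.float64(1.14), np.float64(0.14)]
[np.float64(-0.08), np.float64(1.14), np.float64(0.14)]
```

>>> apply_moves([
  {"offset":[-0.1,0.6,0.15],"angular":[-0.003,0.005,0],"claw":150},
  {"offset":[-0.05,0.7,0.15],"angular":[0,0,0],"claw":150},
  {"offset":[0,0.6,0],"angular":[0,0,0],"claw":150},
  {"offset":[0,0.2,0],"angular":[0,0,0],"claw":150},
  {"offset":[0,0,0],"angular":[0,0,0],"claw":150},
])

```text
clock: 3.4
tool_pos: [0.5629, 0.14, 0.0771]
eef_rot: [-90.2, -0.1, 67.3]
wrist_force: [0.6, -0.1, 0.2]
grip_width: 0.417
```

```bash
python3 -c "
from h import *
plan([.5622,.1405,.058],67.4,1);o=get_obs();print(o['eef_rot'],o['wrist_force'])"
```

```text
[0.56286915 0.13996995 0.07711114] 67.27113050564061 turn/row about tool y -0.0022491969819514106
[np.float64(0.02), np.float64(1.91), np.float64(0.08)]
[-9.01857826e+01 -6.96215808e-02  6.72711305e+01] [ 0.57760694 -0.05987995  0.23745871]
```

>>> apply_moves([
  {"offset":[0,0.3,0.08],"angular":[0.003,0,0],"claw":150},
  {"offset":[0,0.3,0],"angular":[0,0,0],"claw":150},
  {"offset":[0,0.2,0],"angular":[0,0,0],"claw":150},
  {"offset":[0,0,0],"angular":[0,0,0],"claw":150},
])

```text
clock: 3.8
tool_pos: [0.5624, 0.1405, 0.0689]
eef_rot: [-90.0, -0.1, 67.3]
wrist_force: [-0.2, 0.3, -0.5]
grip_width: 0.41
```

>>> apply_moves([
  {"offset":[0,0.2,0],"angular":[0,0,0],"claw":150},
  {"offset":[0,0.2,0],"angular":[0,0,0],"claw":150},
  {"offset":[0,0,0],"angular":[0,0,0],"claw":150},
])

```text
clock: 4.1
tool_pos: [0.5627, 0.1405, 0.0649]
eef_rot: [-90.1, -0.1, 67.3]
wrist_force: [-0.1, 0.7, 0.1]
grip_width: 0.408
```

>>> apply_moves([
  {"offset":[0,0.2,0],"angular":[0,0,0],"claw":150},
  {"offset":[0,0.2,0],"angular":[0,0,0],"claw":150},
  {"offset":[0,0,0],"angular":[0,0,0],"claw":150},
])

```text
clock: 4.4
tool_pos: [0.5627, 0.1406, 0.0613]
eef_rot: [-90.1, -0.1, 67.3]
wrist_force: [-1.1, -0.6, 1.7]
grip_width: 0.41
```

```bash
python3 - <<'E'
from h import *
o=get_obs(); print(o["wrist_force"],o["tool_pos"])
im,d=read_camera("wrist"); cv2.imwrite("pics/w3.png",cv2.resize(cv2.cvtColor(im[140:360,200:450],4),None,fx=2.4,fy=2.4,interpolation=2))
E
```

```text
[-1.05310712 -0.5960845   1.67206183] [0.5627218  0.14058627 0.06130478]
```

View pics/w3.png

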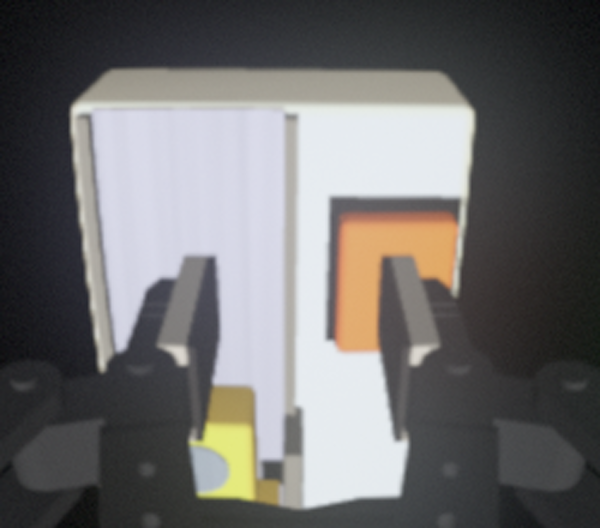

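The right finger is on the cap, with its tip at about (395,258). The left finger stands in the chute ahead of the tag, with its tip at about (198,258). I'm pressing down now.

>>> apply_moves([
  {"offset":[0,0.25,0],"angular":[0,0,0],"claw":150},
  {"offset":[0,0.25,0],"angular":[0,0,0],"claw":150},
  {"offset":[0,0.2,0],"angular":[0,0,0],"claw":150},
  {"offset":[0,0,0],"angular":[0,0,0],"claw":150},
])

```text
clock: 4.85
tool_pos: [0.5628, 0.1407, 0.0571]
eef_rot: [-90.2, -0.2, 67.3]
wrist_force: [-2.5, -2.0, 3.4]
grip_width: 0.414
```

>>> apply_moves([
  {"offset":[0,0.25,0],"angular":[0,0,0],"claw":150},
  {"offset":[0,0.25,0],"angular":[0,0,0],"claw":150},
  {"offset":[0,0.1,0],"angular":[0,0,0],"claw":150},
  {"offset":[0,0.1,0],"angular":[0,0,0],"claw":150},
])

```text
clock: 5.25
tool_pos: [0.5628, 0.1408, 0.0568]
eef_rot: [-90.3, -0.3, 67.3]
wrist_force: [-3.7, -0.1, 8.2]
grip_width: 0.412
```

```bash
python3 - <<'E'
from h import *
o=get_obs(); print(o["wrist_force"],o["tool_pos"])
im,d=read_camera("wrist"); cv2.imwrite("pics/w4.png",cv2.resize(cv2.cvtColor(im[140:360,200:450],4),None,fx=2.4,fy=2.4,interpolation=2))
E
```

```text
[-3.74895224 -0.05725901  8.22029681] [0.56278964 0.14078674 0.05679346]
```

View pics/w4.png

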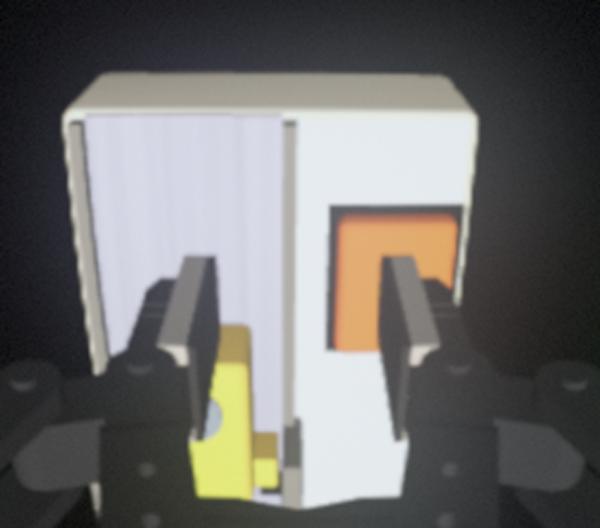

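The tag front has moved from row 387 to row 325, so it has popped out and rests against the left finger. The cap has sunk. I'll press a little more and check that it's at its stop.

>>> apply_moves([
  {"offset":[0,0.15,0],"angular":[0,0,0],"claw":150},
  {"offset":[0,0.2,0],"angular":[0,0,0],"claw":150},
  {"offset":[0,0.2,0],"angular":[0,0,0],"claw":150},
  {"offset":[0,0.2,0],"angular":[0,0,0],"claw":150},
])

```text
clock: 5.7
tool_pos: [0.563, 0.141, 0.0563]
eef_rot: [-90.5, -0.4, 67.2]
wrist_force: [-7.9, -3.2, 20.7]
grip_width: 0.407
```

```bash
python3 - <<'E'
from h import *
for i in range(3):
    o=get_obs(); im,d=read_camera("wrist"); print(o["clock"],o["wrist_force"].round(1),o["tool_pos"].round(4))
hsv=cv2.cvtColor(im,cv2.COLOR_RGB2HSV).astype(int); v,u=np.mgrid[0:400,0:640]
m=(hsv[...,0]>22)&(hsv[...,0]<34)&(hsv[...,1]>120)&(abs(u-300)<15)&(v>250)
y0=v[m].min(); print("tag front row",y0,"dock x of tag front/top approx",wray(300,y0,.046,o["tool_pos"],o["eef_rot"]))
E
```

```text
5.7 [-7.9 -3.2 20.7] [0.563  0.141  0.0563]
5.75 [-8.2 -2.4 20. ] [0.563  0.141  0.0564]
5.8 [-8.  -2.3 20.2] [0.563  0.141  0.0564]
tag front row 305 dock x of tag front/top approx [0.58081524 0.11943701 0.046     ]
```

```bash
python3 - <<'E'
from h import *
a=np.radians(67.3); ex=np.array([np.sin(a),-np.cos(a)]); t=np.array([.5533,.119])
for nm,r,p,q in(("w3",422,[.5627,.1406,.0613],[-90.1,-.1,67.3]),("w4",360,[.5628,.1408,.0568],[-90.3,-.3,67.3])):
    print(nm,(wray(200+235/2.4,140+r/2.4,.053,np.array(p),q)[:2]-t)@ex)
for n in("scene","side"):
    im,d=read_camera(n); c=(340,195) if n=="scene" else (292,230); x,y=c
    cv2.imwrite(f"pics/c_{n}.png",cv2.cvtColor(im[y-50:y+50,x-60:x+60],4))
cv2.imwrite("pics/d.png",np.hstack([cv2.resize(cv2.imread(f"pics/c_{n}.png"),(400,333),interpolation=2) for n in("scene","side")]))
E
```

```text
w3 0.03126981381992316
w4 0.009858798516502638
```

View pics/d.png

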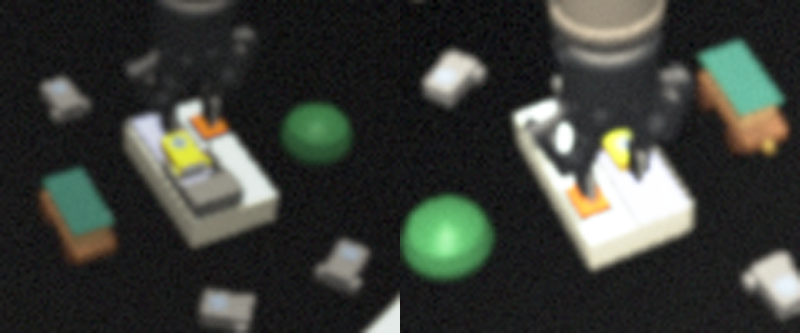

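The tag front has gone from dock x ≈ 31 mm to ≈ 10 mm, which is at the finger's face. The cap is down and the train and weight haven't moved.

```bash
python3 -c "
from h import *
o=get_obs();print(o['clock'],o['wrist_force'],o['tool_pos']);print(hand_in())"
```

```text
5.95 [-8.44535734 -2.02733156 20.23906487] [0.56298048 0.14096089 0.05636841]
the job is handed in; nothing more can be done
None
```

I pressed the ejector fully down with one finger while the other stood in the chute at the trap point. The tag popped out and came to rest against that finger. I handed the job in at about 6 s, still holding; it reported no verdict.

- **Ejector:** it appears to be at its stop. The tool went down about 8.4 mm from first contact, then moved only about 0.4 mm more as the vertical force rose from 8 to 20 N. It was steady at 20 N at hand-in.
- **Tag:** its front moved from dock x ≈ 31 mm to ≈ 10 mm, about 21 mm out. That is where the finger's face should be, and well short of the open end at -40 mm. It looks flat in the chute.
- **Contact force on the tag:** I did not measure this separately. The steady sideways force of about 8 N at the wrist is more than the tag's spring alone (1.5 to 2.5 N), so some of it must come from the press.
- **Check that disagreed:** a rough colour-mask estimate put the tag front at about 25 mm. It probably missed the shaded front face, and the scene and side views fit the 10 mm figure.
- **Other objects:** the train and weight look unmoved in the last pictures. The horn, dish and polish tin were outside those crops, but the arm's path stayed well above them.
- **Refused move:** one move call was refused because a row had no turn value. The arm did not move, and I sent the move again.

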